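# Hold a spread snap ring at the groove of an inking-roller axle

### The job

Take the circlip pliers off their wooden rest, squeeze the handles fully so that the snap ring on the tips is spread, and slide the ring from above over the axle stub of the upright roller, down to the groove just above the brass collar. Finish while still holding the pliers squeezed: the ring stays spread, level and centred round the stub at the groove, hanging free without being pressed on the collar or the stub. Leave the other things on the table alone.

Things in the scene. Friction and masses are not known exactly. Their poses are not given: they have to be found in the camera images.
- pliers: Circlip pliers, 0.16 kg, the ring already hooked under the tips; lying on the rest. Origin: on the pivot axis, at the underside. x points from pivot to ring, z up. Two mirrored black handles (z 0 to 13 mm) run back to x = -109 mm. Squeezing them opens the tips against a spring; it springs back when let go.
- handle_mid (a point): Midway between the handles, 50 mm behind the pivot, where to grip; at mid height of the handles, 34.5 mm above the table at the start. Axes as the pliers; squeeze along y. Over the outer faces here: 60 mm relaxed (splayed 10 degrees each, 80 mm at the rear ends), 43 mm and parallel at the stop. Spring: 3 N per handle at first, 8 N at the stop; 20 to 35 N of grip is safe.
- rest: Fixed wooden rest under the pliers: plywood base 125 x 100 x 5 mm with two battens across it, tops at 28 mm, one under the pivot and one under the handle ends, 80 mm free between them. Origin on the table below the pivot, within 7 mm; x as the pliers, within 0.06 rad.
- ring_center (a point): Centre of the steel snap ring, at mid thickness, 60 mm ahead of the pivot, 2.5 mm below the pliers' underside. Axes as the pliers. The ring is 3 mm thick, 46 mm across outside when spread; inside about 26 mm wide relaxed (too small for the stub), 35 mm spread. Its gap faces the pivot. No part of the pliers reaches lower than its underside.
- armleft (a joint): How far the pliers are squeezed, rad, both arms alike: 0 relaxed, ring closed; 0.175 at the stop, ring fully spread. The ring clears the stub above 0.14.
- roller: Fixed inking roller on end in a wooden block 110 mm square, 30 mm high; origin on the table under its axis, z up. Rubber body 66 mm in diameter up to 114 mm above the table, steel disc 60 mm across to 118 mm, brass collar 46 mm across to 130 mm, then the steel axle stub, 30 mm in diameter, up to 160 mm.
- groove (a point): Centre of the groove in the axle stub, on its vertical axis, 133.5 mm above the table. The groove is a 25 mm diameter neck, 7 mm high, right above the collar (130 to 137 mm). A ring resting on the collar has its centre 2 mm below this point. z up.
- stub_end (a point): Centre of the upper end of the axle stub, 160 mm above the table, 26.5 mm above the groove's centre; the last 3 mm taper to 24 mm in diameter.
- ink_tin: Bystander: round dark ink tin, 72 mm in diameter, 45 mm high, origin under its centre.
- small_tin: Bystander: open red tin, 80 x 60 x 50 mm, origin under its centre.
- palette_knife: Bystander: palette knife lying flat, 195 mm long, 14 mm high, origin near its middle.
- oil_bottle: Bystander: white plastic bottle, 60 mm in diameter, 130 mm high, origin under its centre.
There are look-alikes about, which are no part of the job. Leave any green look-alike of the pliers alone. There is more than one size of the roller; the one meant has the size given above.

How it is judged:
By the outcome, as a careful person would: the job done as asked, in the order asked, and still so for the second after the job is handed in, while the arm keeps its last pose, push and grip.
It also fails if it takes over 48 s, if anything falls off the work surface, if the arm or the gripper's body presses on something with over 40 N, if the wrist force passes 120 N, or if a joint passes its speed limit or range.

### The arm

A 7-joint arm with a two-finger parallel gripper is mounted at the origin on the work surface. World frame = base frame: x ahead of the robot, y to its left, z up, the work surface at z = 0. Lengths are in m, angles in rad, forces in N, time in s.
With the tool pointing down it reaches from about 0.35 to 0.9 m from the base axis. Payload 7.2 kg.
Tool frame: the origin (TCP) lies on the centre line of the jaws, within the pads' length; the fingertips stand 8 mm ahead of it and the grasp point (between the pads) lies 11 mm behind it (arm.tip_reach is the distance from the TCP to the fingertips, in m); z points along the fingers, y is the line along which they close (so a half turn about z gives the same grasp; the last joint's range is limited). The gripper opens to 85 mm and grips with 20 to 120 N. Pads are 22 mm wide; open, the fingers measure 114 mm over their backs; the gripper's body (76 mm by 85 mm) begins 54 mm behind the grasp point. The pads swing forward as they close: fully open they stand 13 mm farther back than shut.
Start: joints at [-1.191, 0.411, -0.013, 1.596, 0.006, 1.134, -0.082], TCP at [0.271, 0.563, 0.239] pointing down, gripper open.
Joint ranges: [-2.95, 2.95], [-0.29, 1.99], [-1.47, 1.44], [0.14, 2.54], [-1.03, 4.17], [0.13, 1.85], [-2.86, 2.86]. Speed limits (rad/s): [2.39, 2.39, 3.01, 3.01, 3.14, 3.14, 3.14].

### API

Orientations are given as a unit quaternion [x, y, z, w].
In Python, from workcell import arm gives the robot as it stands. The module is installed in compiled form; this text tells all that it offers.
- The arm moves only by the tool arm_command, never from a script. Its arguments are lists of equal length, an entry for each row: "linear": the shift along the tool's x, y, z as a fraction of full scale, a list of three; "turn": the turn, a rotation vector about the tool's x, y, z as a fraction of full scale, a list of three. In form: {"linear": [[dx, dy, dz], ...], "turn": [[rx, ry, rz], ...]}. A call has 1 to 8 rows; each row is the pose to reach, as a shift and turn from the pose commanded when the call began, along the tool's axes at that moment, turning the shorter way round; what a row does not reach only later rows make up. Full scale, the value 1, is 0.2 m for a shift and 180 degrees for a turn. A row lasts 1/8 s, in which the tool goes at most 62.5 mm and 10.7 degrees, less where a joint would pass 70% of its speed; a pose out of reach is approached as far as the arm can. A call with a number of a shift or a turn outside -1 to 1 is refused whole. A call with a gripper value outside its range is refused whole. "claw" is the opening in per cent of the stroke, from 0 (shut) to 100 (fully open), set as the call begins (left out, the last holds). The fingers move at their own pace and stop on an object; "newtons" is the grip in N (left out, the last holds). Time passes only in rows, so rows that repeat a pose let the fingers close. It gives the time, the measured TCP pose, the force, the opening and the grip force at its end, in the units of the state.
- arm.sense(): the state, without advancing time (a new reading comes with each control period).
- arm.read_camera(name): name is "scene" or "top" or "wrist"; returns (picture, depth): 480x640x3 uint8, red, green, blue; 480x640 float32, m along the optical axis (not along the pixel's ray), 0 where there is no reading.
- arm.camera_info(name): a dict with "intrinsics" (3x3 intrinsics, pixels), "pose" (4x4, takes a point from camera to world coordinates); the wrist camera has in their place "mount" (4x4, takes a point from camera to tool coordinates, whose origin is the TCP and whose axes are the flange's). Camera axes: x right, y up, looking along -z (the intrinsics and any distortion apply to the point x, -y, -z); pixel columns grow to the right and rows downward; lengths in m; the calibration is good to about 2 mm. A picture is of the moment at which its call begins: read the wrist's pose just before it. camera_info takes no time and is no camera call.
- arm.job_done(): hands the job in; it is judged then, once.
The state is a dict: "time": time; "joints": joint angles; "dq": joint speeds; "tau": joint torques, N m; "position": TCP position; "tool_rot": TCP orientation; "ft_force": force on the tool from outside, world axes, zero at the start; "moment": the same for the moment, N m; "grip_width": opening from 0.0 (shut) to 1.0 (fully open); "grip_force": force on a finger pad.
Only numpy, scipy, OpenCV 4.12 (cv2) and the standard library are available. Lean on these libraries where they do the work, as an engineer would, in place of code of your own. Each camera call takes 0.05 s, during which the arm holds its last target. There are 200 camera calls.

## Working session

There is one attempt and no reset: what is moved stays moved. The work goes in short steps, Python scripts to look and compute and a tool call to move; the robot and the scene stay as the last step left them, time stands still between calls to the robot, and variables do not carry over. Pictures are saved under pics/ and viewed, at most 10 in all, crops included, and the job is handed in when it is done.

Besides the shell and the picture viewer there is one more tool, called after "Emit:" by a JSON object that holds its "method" and its "body", one argument or row to a line. arm_command: Moves the arm, as the interface text tells. Its arguments: {"type":"object","properties":{"linear":{"type":"array","items":{"type":"array","items":{"type":"number","minimum":-1,"maximum":1}}},"turn":{"type":"array","items":{"type":"array","items":{"type":"number","minimum":-1,"maximum":1}}},"claw":{"type":"number"},"newtons":{"type":"number"}},"required":["linear","turn"]}

```bash
mkdir -p pics; cat > h.py <<'E'
import numpy as np, cv2
from workcell import arm
from scipy.spatial.transform import Rotation as R
def cam(name):
    s=arm.sense(); im,d=arm.read_camera(name); i=arm.camera_info(name)
    K=np.array(i["intrinsics"])
    if "pose" in i: T=np.array(i["pose"])
    else:
        W=np.eye(4); W[:3,:3]=R.from_quat(s["tool_rot"]).as_matrix(); W[:3,3]=s["position"]; T=W@np.array(i["mount"])
    return im,d,K,T,i
def cloud(d,K,T):
    v,u=np.mgrid[:d.shape[0],:d.shape[1]]
    P=np.stack([(u-K[0,2])/K[0,0]*d,-(v-K[1,2])/K[1,1]*d,-d],-1)
    return P@T[:3,:3].T+T[:3,3]
def ray(u,v,K,T,z):
    r=T[:3,:3]@np.array([(u-K[0,2])/K[0,0],-(v-K[1,2])/K[1,1],-1]); o=T[:3,3]
    return o+r*(z-o[2])/r[2]
def save(n,im): cv2.imwrite("pics/"+n+".png",cv2.cvtColor(im,cv2.COLOR_RGB2BGR))
E
python3 - <<'E'
from h import *
s=arm.sense(); print(s, arm.tip_reach)
for n in ("scene","top","wrist"):
    im,d,K,T,i=cam(n); save(n+"0",im); np.savez(n+"0.npz",im=im,d=d,K=K,T=T); print(n,K.round(1).tolist(),T.round(3).tolist(),[k for k in i], (d>0).mean())
E
```

```text
{'time': 0.0, 'joints': array([-1.19119726,  0.41192534, -0.01271365,  1.59707894,  0.0056012 ,
        1.13432144, -0.082211  ]), 'dq': array([ 0.00020396, -0.00031914,  0.00019637, -0.00066129,  0.00070844,
       -0.00025869, -0.00032707]), 'tau': array([-8.95897620e-05, -6.00628853e+01,  6.81951586e-01, -2.99404263e+01,
        1.38718175e-02,  1.08820407e-02, -7.35223125e-06]), 'position': array([0.27043139, 0.56289817, 0.23842294]), 'tool_rot': array([ 2.22025711e-01,  9.75040442e-01, -8.38891426e-04, -1.28779823e-04]), 'ft_force': array([-0.30553428, -0.60971039,  0.84516739]), 'moment': array([ 0.03539398, -0.05116407, -0.00902899]), 'grip_force': 0.0, 'grip_width': 0.9984670330690273} 0.008
scene [[479.2, 0.0, 318.9], [0.0, 479.2, 232.4], [0.0, 0.0, 1.0]] [[-0.881, -0.379, 0.283, 0.948], [0.473, -0.696, 0.54, 0.645], [-0.008, 0.61, 0.793, 1.077], [0.0, 0.0, 0.0, 1.0]] ['intrinsics', 'pose'] 0.9959114583333334
top [[507.6, 0.0, 322.6], [0.0, 507.6, 241.9], [0.0, 0.0, 1.0]] [[-0.016, 0.996, -0.084, 0.514], [-1.0, -0.016, -0.005, -0.005], [-0.007, 0.084, 0.996, 1.18], [0.0, 0.0, 0.0, 1.0]] ['intrinsics', 'pose'] 0.99595703125
wrist [[413.6, 0.0, 321.5], [0.0, 413.6, 242.7], [0.0, 0.0, 1.0]] [[0.433, -0.86, -0.271, 0.201], [0.901, 0.413, 0.131, 0.595], [-0.001, -0.301, 0.954, 0.374], [0.0, 0.0, 0.0, 1.0]] ['intrinsics', 'mount'] 0.9960188802083333
```

View pics/top0.png

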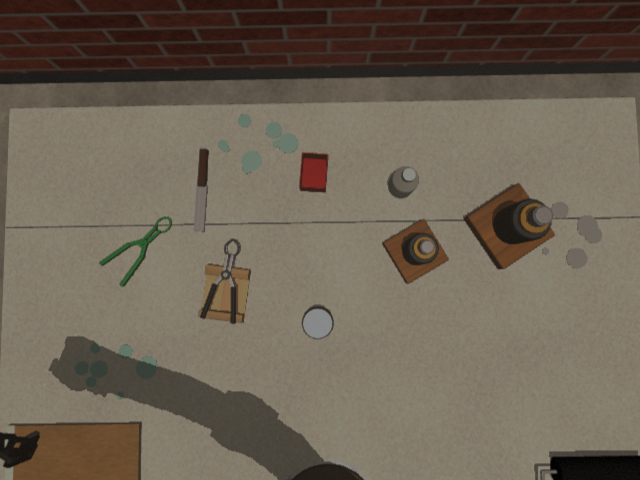

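View pics/scene0.png

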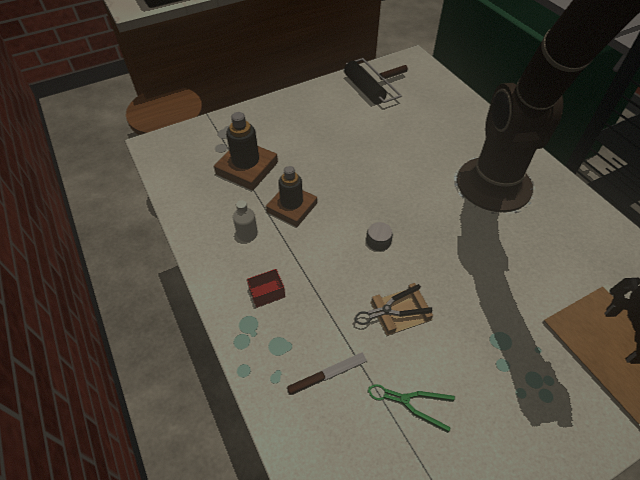

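The top view shows the black pliers with the ring at (232,247), the pivot at (225,274) and handle ends near (206,316) and (234,320). The rollers are at (425,246), smaller, and (540,215), larger. The green look-alike is at (140,250). I'll measure these next.

```bash
python3 - <<'E'
from h import *
f=np.load("top0.npz"); im,d,K,T=[f[k] for k in("im","d","K","T")]
P=cloud(d,K,T)
g=np.load("scene0.npz"); Ps=cloud(g["d"],g["K"],g["T"])
print("table z",np.median(P[330:400,350:500,2]), np.median(Ps[330:400,250:280,2]))
for n,(a,b,c,e) in dict(small=(380,215,450,285),large=(460,180,560,272)).items():
    Q=P[b:e,a:c].reshape(-1,3); 
    top=Q[:,2].max(); t=Q[Q[:,2]>top-.006]; print(n,"top",top,"ctr",(t.max(0)+t.min(0))/2,np.ptp(t,axis=0),len(t))
    z=Q[:,2]; w=Q[(z>.022)&(z<.045)]; r=cv2.minAreaRect((w[:,:2]*1000).astype(np.float32)); print("  block",r)
    # scene view cloud same
    c0=(t.max(0)+t.min(0))/2
    S=Ps.reshape(-1,3); S=S[np.hypot(S[:,0]-c0[0],S[:,1]-c0[1])<.05]
    t=S[S[:,2]>S[:,2].max()-.006]; print("  scene",S[:,2].max(),(t.max(0)+t.min(0))/2,np.ptp(t,axis=0))
# pliers
for nm,u,v,z in [("ring",232,247,.025),("pivot",225,274,.041),("h1",206,316,.041),("h2",234,320,.041)]:
    print(nm,ray(u,v,K,T,z).round(4), P[v,u].round(4))
c=cv2.resize(im[225:335,180:270],None,fx=6,fy=5.4,interpolation=cv2.INTER_CUBIC); c=cv2.convertScaleAbs(c,alpha=1.5); save("crop1",cv2.resize(im[225:335,180:270],None,fx=5,fy=5,interpolation=cv2.INTER_CUBIC))
E
```

```text
table z -0.0006164253239185902 -0.0005675600332533115
small top 1.180062661049935 ctr [ 0.51429124 -0.00512968  1.18006266] [0. 0. 0.] 17
  block ((589.1310424804688, -209.96826171875), (109.9952621459961, 111.07762908935547), 29.446670532226562)
  scene 0.0316987281291885 [0.46727934 0.00810522 0.02921999] [0.00475685 0.01344612 0.00495748]
large top 1.180062661049935 ctr [ 0.51429124 -0.00512968  1.18006266] [0. 0. 0.] 39
  block ((642.2225952148438, -424.1610107421875), (144.35716247558594, 145.13046264648438), 32.27014923095703)
  scene 0.0316987281291885 [0.46727934 0.00810522 0.02921999] [0.00475685 0.01344612 0.00495748]
ring [0.6037 0.208  0.025 ] [ 0.6057  0.2128 -0.001 ]
pivot [0.542  0.2208 0.041 ] [0.5421 0.2219 0.0359]
h1 [0.4492 0.2632 0.041 ] [0.4486 0.2659 0.0296]
h2 [0.4395 0.2007 0.041 ] [0.4394 0.201  0.0396]
```

View pics/crop1.png

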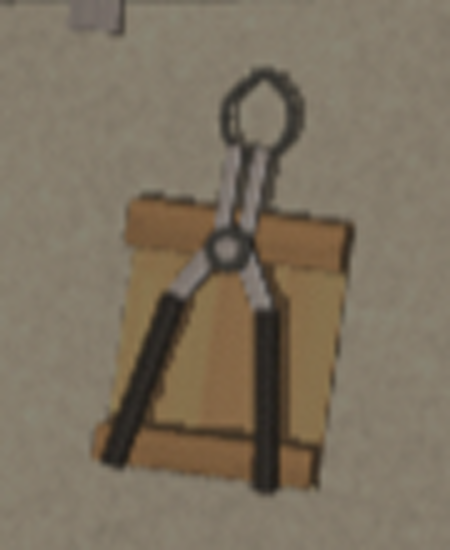

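```bash
cat >> h.py <<'E'
def plan(p,yaw,z):  # TCP target, tool x at world yaw, pointing straight down
    s=arm.sense(); A=R.from_quat(s["tool_rot"])
    B=R.from_matrix(np.array([[np.cos(yaw),np.sin(yaw),0],[np.sin(yaw),-np.cos(yaw),0],[0,0,-1]]))
    print("t",round(s["time"],2),"lin",(A.inv().apply(np.array([p[0],p[1],z])-s["position"])/.2).round(4),"turn",((A.inv()*B).as_rotvec()/np.pi).round(4))
E
python3 - <<'E'
from h import *
plan((.492,.2295),-.2,.2)
E
```

```text
t 0.15 lin [-1.7205 -1.0236  0.1947] turn [-0.000e+00  6.000e-04  9.212e-01]
```

Emit:
{"method": "arm_command", "body": {
  "linear": [
    [-0.11, -0.065, 0.0],
    [-0.22, -0.13, 0.0],
    [-0.33, -0.19, 0.0],
    [-0.44, -0.26, 0.0],
    [-0.55, -0.32, 0.0],
    [-0.66, -0.39, 0.0],
    [-0.76, -0.45, 0.0],
    [-0.86, -0.51, 0.0]
  ],
  "turn": [
    [0, 0, 0.0575],
    [0, 0, 0.115],
    [0, 0, 0.1725],
    [0, 0, 0.23],
    [0, 0, 0.2875],
    [0, 0, 0.345],
    [0, 0, 0.4025],
    [0, 0, 0.46]
  ],
  "claw": 100,
  "newtons": 25
}}

```text
time: 1.15
position: [0.3818, 0.3962, 0.2391]
tool_rot: [0.813, 0.582, -0.0, 0.0]
ft_force: [-0.5, 0.9, 0.0]
grip_width: 0.998
grip_force: 0.0
```

```bash
python3 - <<'E'
from h import *
print(arm.sense()["joints"].round(2)); plan((.492,.2295),-.2,.2)
E
```

```text
[-1.15  0.29  0.33  1.8  -0.1   1.07 -1.12]
t 1.15 lin [-0.6112  0.7903  0.1957] turn [0.000e+00 1.000e-04 4.592e-01]
```

Emit:
{"method": "arm_command", "body": {
  "linear": [
    [-0.08, 0.1, 0.02],
    [-0.15, 0.2, 0.05],
    [-0.23, 0.3, 0.07],
    [-0.31, 0.4, 0.1],
    [-0.38, 0.5, 0.12],
    [-0.46, 0.6, 0.15],
    [-0.54, 0.7, 0.17],
    [-0.611, 0.79, 0.196]
  ],
  "turn": [
    [0, 0, 0.0575],
    [0, 0, 0.115],
    [0, 0, 0.1725],
    [0, 0, 0.23],
    [0, 0, 0.2875],
    [0, 0, 0.345],
    [0, 0, 0.4025],
    [0, 0, 0.4592]
  ]
}}

```text
time: 2.15
position: [0.493, 0.2302, 0.1999]
tool_rot: [0.995, -0.1, -0.0, 0.0]
ft_force: [0.7, 0.6, -0.1]
grip_width: 1.005
grip_force: 0.0
```

Emit:
{"method": "arm_command", "body": {
  "linear": [
    [0, 0, 0]
  ],
  "turn": [
    [0, 0, 0]
  ]
}}

```text
time: 2.28
position: [0.4931, 0.2293, 0.1997]
tool_rot: [0.995, -0.098, -0.0, 0.001]
ft_force: [0.5, 0.3, -0.1]
grip_width: 1.0
grip_force: 0.0
```

```bash
python3 - <<'E'
from h import *
s=arm.sense(); print(s["position"],s["joints"].round(2))
im,d,K,T,i=cam("wrist"); save("w1",im); np.savez("w1.npz",im=im,d=d,K=K,T=T,p=s["position"])
plan((.492,.2295),-.2,.2)
E
```

```text
[0.49314036 0.22930733 0.19972268] [-1.05  0.36  0.67  1.87 -0.26  1.   -2.03]
t 2.33 lin [-0.0016  0.0066 -0.0008] turn [0.0002 0.0001 0.0024]
```

View pics/w1.png

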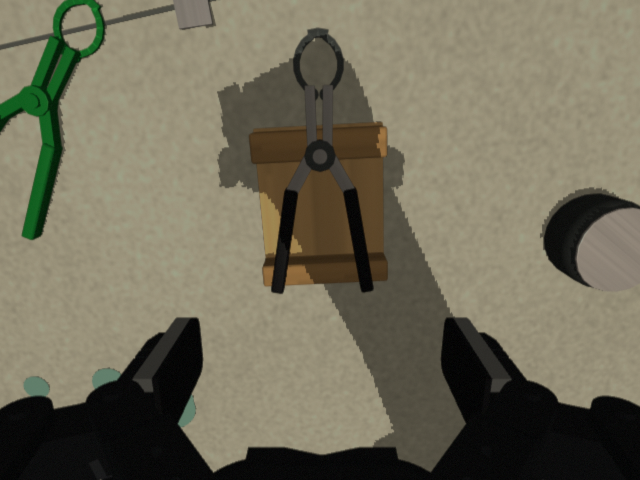

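The wrist view shows the pivot at (320,155), the ring centre at (319,62), and handle rear ends at (278,290) and (367,288). The pliers are nearly aligned with the tool.

```bash
python3 - <<'E'
from h import *
f=np.load("w1.npz"); K,T,d=f["K"],f["T"],f["d"]; P=cloud(d,K,T)
pv=ray(320,155,K,T,.043); rg=ray(319,62,K,T,.0255); a=ray(278,290,K,T,.0345); b=ray(367,288,K,T,.0345)
m=(a+b)/2
print(pv,rg,a,b,P[155,320],P[230,286],P[240,357])
for n,(p,q) in dict(pr=(pv,rg),mp=(m,pv),mr=(m,rg)).items(): print(n,np.hypot(*(q-p)[:2]),np.arctan2(*(q-p)[1::-1]))
y=np.arctan2(*(rg-m)[1::-1]); u=np.array([np.cos(y),np.sin(y)])
g=pv[:2]-.05*u; print("yaw",y,"grip",g); plan(g,y,.0240)
# tcp clearance: knife etc
E
```

```text
[0.54127267 0.21957468 0.043     ] [0.60152736 0.20824853 0.0255    ] [0.4442027  0.27289101 0.0345    ] [0.43213291 0.20366787 0.0345    ] [0.54137433 0.21955127 0.04407711] [0.49287628 0.25479261 0.04180263] [0.47514305 0.20487787 0.04204965]
pr 0.06130994524115341 -0.18580311455122575
mp 0.10478778883984773 -0.17946311826715203
mr 0.16609695671513092 -0.181803333184144
yaw -0.181803333184144 grip [0.49209671 0.22861485]
t 2.33 lin [1.000e-04 1.030e-02 8.792e-01] turn [ 0.0002  0.0001 -0.0034]
```

Emit:
{"method": "arm_command", "body": {
  "linear": [
    [0, 0.01, 0.12],
    [0, 0.01, 0.25],
    [0, 0.01, 0.38],
    [0, 0.01, 0.51],
    [0, 0.01, 0.64],
    [0, 0.01, 0.75],
    [0, 0.01, 0.83],
    [0, 0.01, 0.885]
  ],
  "turn": [
    [0, 0, -0.003],
    [0, 0, -0.003],
    [0, 0, -0.003],
    [0, 0, -0.003],
    [0, 0, -0.003],
    [0, 0, -0.003],
    [0, 0, -0.003],
    [0, 0, -0.003]
  ]
}}

```text
time: 3.32
position: [0.492, 0.2298, 0.0225]
tool_rot: [0.996, -0.091, -0.0, -0.0]
ft_force: [-0.3, 0.1, -0.6]
grip_width: 0.999
grip_force: 0.0
```

Emit:
{"method": "arm_command", "body": {
  "linear": [
    [0, 0, 0],
    [0, 0, 0]
  ],
  "turn": [
    [0, 0, 0],
    [0, 0, 0]
  ]
}}

```text
time: 3.58
position: [0.4927, 0.2293, 0.0237]
tool_rot: [0.996, -0.092, 0.0, -0.0]
ft_force: [0.2, 1.2, 0.4]
grip_width: 1.0
grip_force: 0.0
```

```bash
python3 - <<'E'
from h import *
im,d,K,T,i=cam("wrist"); save("w2",im); plan([0.49209671,0.22861485],-.182,.0225)
print(arm.sense()["ft_force"])
E
```

```text
t 3.62 lin [-0.0027  0.0039  0.0064] turn [-0.0003 -0.0003 -0.0007]
[ 1.46514239 -0.60129424  0.02102028]
```

View pics/w2.png

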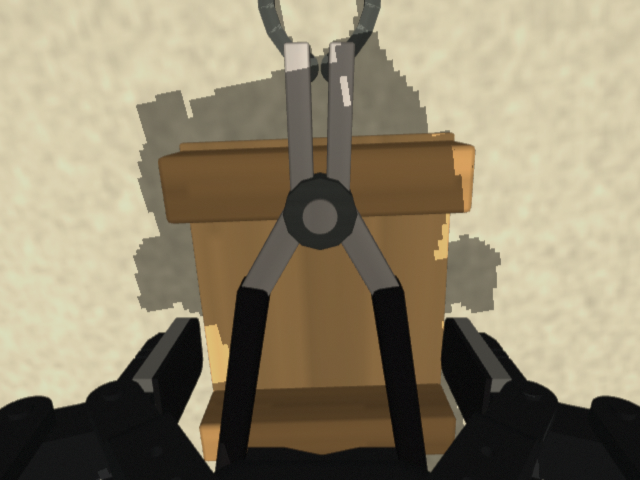

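Fingers straddle both handles, centred on about column 321, with the pivot at (320,215). I'll close the gripper now.

Emit:
{"method": "arm_command", "body": {
  "linear": [
    [0, 0.004, 0.003],
    [0, 0.004, 0.003],
    [0, 0.004, 0.003],
    [0, 0.004, 0.003],
    [0, 0.004, 0.003],
    [0, 0.004, 0.003],
    [0, 0.004, 0.003],
    [0, 0.004, 0.003]
  ],
  "turn": [
    [0, 0, 0],
    [0, 0, 0],
    [0, 0, 0],
    [0, 0, 0],
    [0, 0, 0],
    [0, 0, 0],
    [0, 0, 0],
    [0, 0, 0]
  ],
  "claw": 0,
  "newtons": 30
}}

```text
time: 4.62
position: [0.4928, 0.2293, 0.0241]
tool_rot: [0.996, -0.092, 0.001, -0.001]
ft_force: [-3.8, 0.7, 13.8]
grip_width: 0.486
grip_force: 28.9
```

Emit:
{"method": "arm_command", "body": {
  "linear": [
    [0, 0, -0.01],
    [0, 0, -0.03],
    [0, 0, -0.06],
    [0, 0, -0.1],
    [0, 0, -0.15],
    [0, 0, -0.2],
    [0, 0, -0.25],
    [0, 0, -0.25]
  ],
  "turn": [
    [0, 0, 0],
    [0, 0, 0],
    [0, 0, 0],
    [0, 0, 0],
    [0, 0, 0],
    [0, 0, 0],
    [0, 0, 0],
    [0, 0, 0]
  ]
}}

```text
time: 5.62
position: [0.4927, 0.2286, 0.0735]
tool_rot: [0.996, -0.092, 0.001, -0.001]
ft_force: [-0.5, -0.8, -1.7]
grip_width: 0.482
grip_force: 30.5
```

```bash
python3 - <<'E'
from h import *
im,d,K,T,i=cam("wrist"); save("w3",im); np.savez("w3.npz",im=im,d=d,K=K,T=T)
s=arm.sense(); print(s["position"],s["grip_width"],s["grip_force"],s["ft_force"],s["joints"].round(2))
P=cloud(d,K,T); np.set_printoptions(precision=4,suppress=True)
# roller axis from earlier top/scene clouds
for n in("top0","scene0"):
    f=np.load(n+".npz"); S=cloud(f["d"],f["K"],f["T"]).reshape(-1,3); S=S[(f["d"].ravel()>.1)&(np.hypot(S[:,0]-.589,S[:,1]+.21)<.06)]
    t=S[(S[:,2]>.152)&(S[:,2]<.17)]; print(n,S[:,2].max(),len(t),(t.max(0)+t.min(0))/2,np.ptp(t,axis=0))
E
```

```text
[0.49231654 0.2285235  0.07291374] 0.4819648823681581 30.527942776679993 [-1.05540164 -0.5144488  -1.38337432] [-0.95  0.53  0.56  1.98 -0.41  0.74 -1.89]
top0 0.16360805947940604 179 [ 0.5891 -0.2098  0.1586] [0.0285 0.0301 0.0101]
scene0 0.16333048665489436 75 [ 0.59   -0.2093  0.1577] [0.0284 0.0287 0.0112]
```

View pics/w3.png

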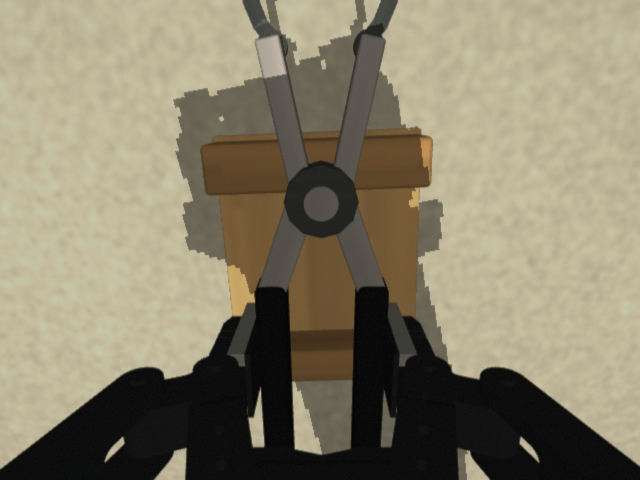

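Gripped and lifted. The handles are parallel (squeezed), with the pivot at (321,203). I'll check that the pliers are level and plan the transfer.

```bash
python3 - <<'E'
from h import *
np.set_printoptions(precision=4,suppress=True)
f=np.load("w3.npz"); K,T,d=f["K"],f["T"],f["d"]; P=cloud(d,K,T); s=arm.sense()
A=R.from_quat(s["tool_rot"])
def tl(u,v,w=2): 
    q=np.median(P[v-w:v+w+1,u-w:u+w+1].reshape(-1,3),0); return A.inv().apply(q-s["position"])
for n,u,v in [("pivot",321,203),("tipL",272,60),("tipR",369,60),("armL",290,130),("armR",352,130),("hL",273,300),("hR",370,300),("hL2",277,420),("hR2",369,420),("hL3",275,360),("hR3",370,360)]: print(n,tl(u,v))
print(A.as_matrix())
yaw=-.35; u=np.array([np.cos(yaw),np.sin(yaw)])
for yaw in(-.182,-.35):
    u=np.array([np.cos(yaw),np.sin(yaw)]); print(yaw); plan(np.array([.5893,-.2096])-.11*u,yaw,.215)
E
```

```text
pivot [ 0.0529  0.0008 -0.0194]
tipL [ 0.0914 -0.0127 -0.0123]
tipR [ 0.0914  0.0139 -0.0124]
armL [ 0.0728 -0.0081 -0.0125]
armR [ 0.0728  0.0097 -0.0125]
hL [ 0.0217 -0.0142 -0.0178]
hR [ 0.0216  0.0161 -0.0176]
hL2 [-0.0235 -0.0144 -0.0181]
hR2 [-0.0235  0.0173 -0.0179]
hL3 [ 0.0001 -0.0144 -0.0179]
hR3 [ 0.      0.0169 -0.0178]
[[ 0.9831 -0.1833  0.0007]
 [-0.1833 -0.9831  0.0006]
 [ 0.0006 -0.0007 -1.    ]]
-0.182
t 5.67 lin [ 0.3286  2.0654 -0.7118] turn [-0.0002 -0.0002 -0.0007]
-0.35
t 5.67 lin [ 0.3361  1.9734 -0.7117] turn [-0.0002 -0.0002  0.0527]
```

Emit:
{"method": "arm_command", "body": {
  "linear": [
    [0, 0.02, -0.1],
    [0.0, 0.07, -0.22],
    [0.02, 0.15, -0.34],
    [0.04, 0.27, -0.46],
    [0.06, 0.4, -0.56],
    [0.08, 0.53, -0.64],
    [0.1, 0.66, -0.69],
    [0.12, 0.79, -0.71]
  ],
  "turn": [
    [0, 0, 0],
    [0, 0, 0],
    [0, 0, 0],
    [0, 0, 0],
    [0, 0, 0],
    [0, 0, 0],
    [0, 0, 0],
    [0, 0, 0]
  ]
}}

```text
time: 6.68
position: [0.4867, 0.0669, 0.2152]
tool_rot: [0.996, -0.092, 0.0, -0.0]
ft_force: [-0.6, 0.2, -1.7]
grip_width: 0.485
grip_force: 31.0
```

Emit:
{"method": "arm_command", "body": {
  "linear": [
    [0.02, 0.13, 0],
    [0.04, 0.26, 0],
    [0.06, 0.39, 0],
    [0.08, 0.52, 0],
    [0.1, 0.65, 0],
    [0.12, 0.77, 0],
    [0.14, 0.88, 0],
    [0.15, 0.96, 0]
  ],
  "turn": [
    [0, 0, 0],
    [0, 0, 0],
    [0, 0, 0],
    [0, 0, 0],
    [0, 0, 0],
    [0, 0, 0],
    [0, 0, 0],
    [0, 0, 0]
  ]
}}

```text
time: 7.68
position: [0.4803, -0.1275, 0.2145]
tool_rot: [0.996, -0.093, -0.0, 0.0]
ft_force: [1.0, -0.2, -1.2]
grip_width: 0.487
grip_force: 31.0
```

```bash
python3 - <<'E'
from h import *
np.set_printoptions(precision=4,suppress=True)
s=arm.sense(); print(s["joints"].round(2),s["grip_width"])
yaw=-.182; u=np.array([np.cos(yaw),np.sin(yaw)]); n=np.array([np.sin(yaw),-np.cos(yaw)]); plan(np.array([.5893,-.2096])-.1129*u-.0006*n,yaw,.215)
E
```

```text
[-0.52  0.27  0.82  1.97 -0.23  1.   -1.34] 0.4872079136972569
t 7.67 lin [ 0.0471  0.3017 -0.0025] turn [ 0.0001  0.0002 -0.0012]
```

Emit:
{"method": "arm_command", "body": {
  "linear": [
    [0.01, 0.08, 0],
    [0.02, 0.16, 0],
    [0.03, 0.22, 0],
    [0.04, 0.27, 0],
    [0.047, 0.302, 0],
    [0.047, 0.302, 0],
    [0.047, 0.302, 0],
    [0.047, 0.302, 0]
  ],
  "turn": [
    [0, 0, 0],
    [0, 0, 0],
    [0, 0, 0],
    [0, 0, 0],
    [0, 0, 0],
    [0, 0, 0],
    [0, 0, 0],
    [0, 0, 0]
  ]
}}

```text
time: 8.68
position: [0.4793, -0.1863, 0.2144]
tool_rot: [0.996, -0.092, -0.0, -0.0]
ft_force: [-0.7, 0.2, -1.0]
grip_width: 0.48
grip_force: 31.0
```

```bash
python3 - <<'E'
from h import *
s=arm.sense(); print(s["position"],s["joints"].round(2))
ims=[]
for n in ("wrist","top","scene"):
    im,d,K,T,i=cam(n); np.savez(n+"4.npz",im=im,d=d,K=K,T=T); ims.append((im,K,T))
o=[cv2.resize(ims[0][0],(400,300))]
for im,K,T in ims[1:]:
    q=np.linalg.inv(T)@np.array([.589,-.21,.16,1]); u=int(K[0,2]+K[0,0]*q[0]/-q[2]); v=int(K[1,2]-K[1,1]*q[1]/-q[2]); print(u,v)
    o.append(cv2.resize(im[v-40:v+40,u-53:u+53],(400,300),interpolation=cv2.INTER_CUBIC))
o.append(np.zeros_like(o[0])); save("m4",np.vstack([np.hstack(o[:2]),np.hstack(o[2:])]))
E
```

```text
[ 0.47925351 -0.18627923  0.21441384] [-0.39  0.31  0.83  1.93 -0.27  1.01 -1.19]
427 245
288 168
```

View pics/m4.png

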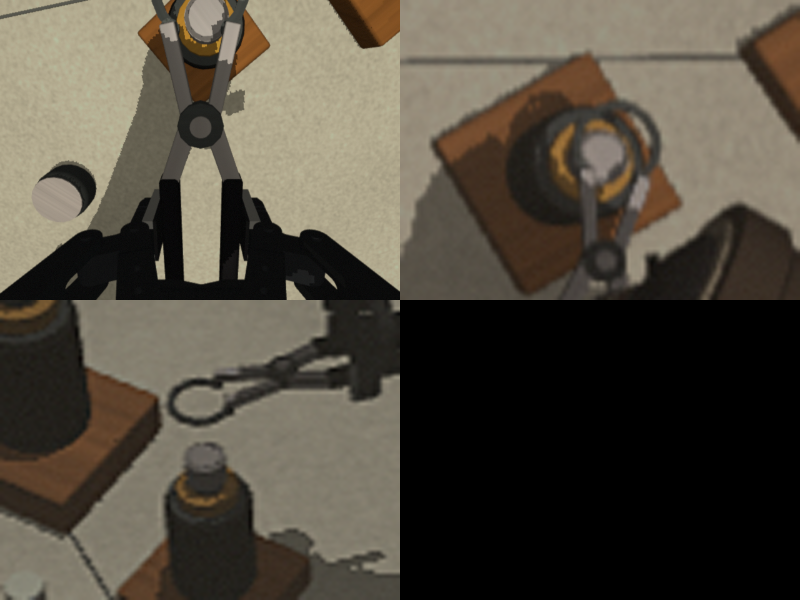

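Wrist panel: pivot at (200,126), stub top near (207,15). Top panel: ring centre about (618,140), stub top (603,155). Scene panel: ring (198,400), stub top (207,457). I'll measure ring against stub from the depth points and rays.

```bash
cat >> h.py <<'E'
from scipy.optimize import least_squares
def circ(q,r=None):
    c=q.mean(0)
    f=(lambda x:np.hypot(*(q-x[:2]).T)-r) if r else (lambda x:np.hypot(*(q-x[:2]).T)-x[2])
    s=least_squares(f,[*c] if r else [*c,.02],loss="soft_l1",f_scale=.001); return s.x.round(4),round(float(np.abs(s.fun).mean()),4)
def stubring(name,rz,ax=(.5893,-.2096),yaw=-.182,st=""):
    f=np.load(name); K,T,d=f["K"],f["T"],f["d"]; P=cloud(d,K,T).reshape(-1,3); P=P[d.ravel()>.05]
    D=P[:,:2]-np.array(ax); u=np.array([np.cos(yaw),np.sin(yaw)]); l=np.stack([D@u,D@[-u[1],u[0]]],1)
    k=(np.hypot(*l.T)<.032)&(abs(P[:,2]-rz)<.006)&(l[:,0]>-.012)
    print(name,"ring n",k.sum(),"z",np.median(P[k,2]) if k.any() else 0,"local centre(x fwd,y left)",circ(l[k]) if k.sum()>6 else "", circ(l[k],.0203) if k.sum()>6 else "")
    k=(np.hypot(*l.T)<.022)&(P[:,2]>.1565)&(P[:,2]<.166)
    if k.any(): print("   stub top n",k.sum(),"z",np.median(P[k,2]),"bbox mid",(l[k].max(0)+l[k].min(0))/2,np.ptp(l[k],axis=0),"mean",l[k].mean(0))
E
python3 - <<'E'
from h import *
np.set_printoptions(precision=4,suppress=True)
for n in("wrist4","top4","scene4","top0","scene0"): stubring(n+".npz",.217)
E
```

```text
wrist4.npz ring n 1028 z 0.21707325154887536 local centre(x fwd,y left) (array([0.0059, 0.0023, 0.0232]), 0.0011) (array([0.0007, 0.0023]), 0.0011)
   stub top n 3781 z 0.1602368439783334 bbox mid [-0.0036 -0.0019] [0.0252 0.0298] mean [-0.0026 -0.0012]
top4.npz ring n 130 z 0.21612744342842027 local centre(x fwd,y left) (array([0.0011, 0.004 , 0.0202]), 0.0013) (array([0.001, 0.004]), 0.0013)
   stub top n 128 z 0.15899479852105625 bbox mid [-0.0003 -0.0023] [0.0283 0.0259] mean [ 0.0006 -0.0017]
scene4.npz ring n 67 z 0.21504581550789637 local centre(x fwd,y left) (array([0.0026, 0.004 , 0.0199]), 0.0015) (array([0.0023, 0.004 ]), 0.0015)
   stub top n 55 z 0.1587179494693215 bbox mid [0.0015 0.0006] [0.0275 0.0291] mean [0.0011 0.001 ]
top0.npz ring n 0 z 0 local centre(x fwd,y left)  
   stub top n 147 z 0.15927454229620275 bbox mid [-0.0003 -0.0008] [0.0293 0.029 ] mean [-0.0008 -0.0002]
scene0.npz ring n 0 z 0 local centre(x fwd,y left)  
   stub top n 59 z 0.1589395041140862 bbox mid [ 0.0017 -0.0001] [0.0273 0.028 ] mean [0.0016 0.0015]
```

Emit:
{"method": "arm_command", "body": {
  "linear": [
    [-0.001, 0.004, 0.03],
    [-0.003, 0.008, 0.07],
    [-0.004, 0.012, 0.11],
    [-0.006, 0.019, 0.15],
    [-0.006, 0.019, 0.19],
    [-0.006, 0.019, 0.225],
    [-0.006, 0.019, 0.225],
    [-0.006, 0.019, 0.225]
  ],
  "turn": [
    [0, 0, 0],
    [0, 0, 0],
    [0, 0, 0],
    [0, 0, 0],
    [0, 0, 0],
    [0, 0, 0],
    [0, 0, 0],
    [0, 0, 0]
  ]
}}

```text
time: 9.82
position: [0.4775, -0.1904, 0.1696]
tool_rot: [0.996, -0.092, 0.0, 0.0]
ft_force: [0.9, -0.7, -1.8]
grip_width: 0.485
grip_force: 31.0
```

```bash
python3 - <<'E'
from h import *
np.set_printoptions(precision=4,suppress=True)
s=arm.sense(); print(s["position"],s["ft_force"],s["grip_width"])
ims=[]
for n in ("wrist","top","scene"):
    im,d,K,T,i=cam(n); np.savez(n+"5.npz",im=im,d=d,K=K,T=T); ims.append((im,K,T)); stubring(n+"5.npz",s["position"][2]+.0025)
o=[ims[0][0][:240,160:480]]
for im,K,T in ims[1:]:
    q=np.linalg.inv(T)@np.array([.589,-.21,.16,1]); u=int(K[0,2]+K[0,0]*q[0]/-q[2]); v=int(K[1,2]-K[1,1]*q[1]/-q[2])
    o.append(im[v-24:v+24,u-32:u+32])
o=[cv2.resize(x,(400,300),interpolation=cv2.INTER_CUBIC) for x in o]; o.append(o[0]*0); save("m5",np.vstack([np.hstack(o[:2]),np.hstack(o[2:])]))
E
```

```text
[ 0.4775 -0.1904  0.1696] [ 0.9317 -0.6704 -1.7838] 0.4847088145126764
wrist5.npz ring n 871 z 0.1723408089768591 local centre(x fwd,y left) (array([ 0.0074, -0.0022,  0.0247]), 0.001) (array([-0.0003, -0.0021]), 0.0011)
   stub top n 3508 z 0.1600747714205828 bbox mid [-0.0093 -0.0019] [0.0141 0.0297] mean [-0.0085 -0.0019]
top5.npz ring n 114 z 0.17099164669878375 local centre(x fwd,y left) (array([ 0.0004, -0.0005,  0.02  ]), 0.0013) (array([ 0.0002, -0.0005]), 0.0013)
   stub top n 154 z 0.1592152857411242 bbox mid [-0.0001 -0.0002] [0.0286 0.0286] mean [-0.0004  0.0001]
scene5.npz ring n 62 z 0.17031873759432753 local centre(x fwd,y left) (array([ 0.0012, -0.0007,  0.0207]), 0.0017) (array([ 0.0015, -0.0006]), 0.0017)
   stub top n 35 z 0.1587581989138075 bbox mid [0.0002 0.0008] [0.0243 0.0263] mean [-0.0001 -0.0015]
```

View pics/m5.png

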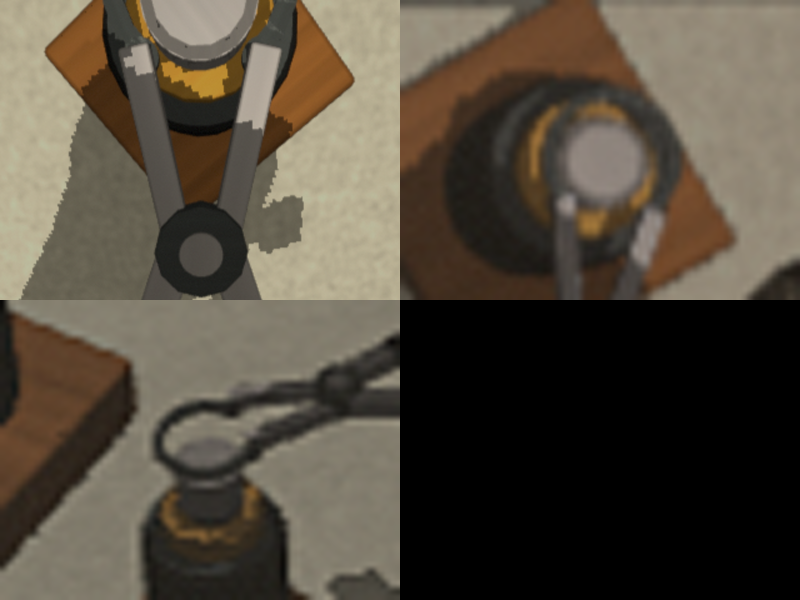

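Ring and stub agree within about 0.6 mm in all views. In the wrist panel the stub sits midway between the tips (145 and 255, stub at 200). I'll nudge back 0.6 mm and descend in part.

Emit:
{"method": "arm_command", "body": {
  "linear": [
    [-0.003, 0, 0],
    [-0.003, 0, 0.015],
    [-0.003, 0, 0.03],
    [-0.003, 0, 0.045],
    [-0.003, 0, 0.06],
    [-0.003, 0, 0.075],
    [-0.003, 0, 0.09],
    [-0.003, 0, 0.1]
  ],
  "turn": [
    [0, 0, 0],
    [0, 0, 0],
    [0, 0, 0],
    [0, 0, 0],
    [0, 0, 0],
    [0, 0, 0],
    [0, 0, 0],
    [0, 0, 0]
  ]
}}

```text
time: 10.98
position: [0.4767, -0.1902, 0.1493]
tool_rot: [0.996, -0.092, -0.0, -0.0]
ft_force: [-0.5, 0.2, -1.9]
grip_width: 0.485
grip_force: 31.0
```

```bash
python3 - <<'E'
from h import *
np.set_printoptions(precision=4,suppress=True)
s=arm.sense(); print(s["position"],s["ft_force"],s["moment"],s["grip_width"])
for n in ("wrist","top","scene"):
    im,d,K,T,i=cam(n); np.savez(n+"6.npz",im=im,d=d,K=K,T=T); stubring(n+"6.npz",s["position"][2]+.0025)
print(arm.sense()["position"])
E
```

```text
[ 0.4767 -0.1902  0.1493] [-0.4761  0.1568 -1.8594] [0.02   0.0537 0.0256] 0.48507935893666715
wrist6.npz ring n 924 z 0.15202283400413186 local centre(x fwd,y left) (array([ 0.0424, -0.0022,  0.0546]), 0.0012) (array([ 0.0007, -0.0021]), 0.0018)
   stub top n 2631 z 0.15974413001534843 bbox mid [-0.014 -0.001] [0.0126 0.0286] mean [-0.0121 -0.0012]
top6.npz ring n 157 z 0.15118788847918774 local centre(x fwd,y left) (array([ 0.0013, -0.0016,  0.0177]), 0.0031) (array([-0.0014, -0.0012]), 0.0035)
   stub top n 155 z 0.15924921101217593 bbox mid [-0.0026 -0.0003] [0.0325 0.0281] mean [-0.0009 -0.0002]
scene6.npz ring n 91 z 0.1519943968179167 local centre(x fwd,y left) (array([ 0.0032, -0.0009,  0.0162]), 0.0037) (array([-0.0017, -0.0045]), 0.0043)
   stub top n 63 z 0.15851192828677607 bbox mid [-0.0023  0.0004] [0.0352 0.0294] mean [-0.0004  0.0012]
[ 0.4767 -0.1902  0.1494]
```

```bash
sed -i 's/k=(np.hypot(\*l.T)<.032)&/k=(np.hypot(*l.T)<.032)\&(np.hypot(*l.T)>.0165)\&/' h.py; python3 - <<'E'
from h import *
np.set_printoptions(precision=4,suppress=True)
for n in("wrist","top","scene"): stubring(n+"6.npz",.152)
o=[]
for n,x in(("wrist6",.152),("top6",.152),("scene6",.152)):
    f=np.load(n+".npz"); im,K,T=f["im"],f["K"],f["T"]
    q=np.linalg.inv(T)@np.array([.589,-.21,.155,1]); u=int(K[0,2]+K[0,0]*q[0]/-q[2]); v=int(K[1,2]-K[1,1]*q[1]/-q[2])
    o.append(im[:240,160:480] if n[0]=="w" else im[v-18:v+18,u-24:u+24])
o=[cv2.resize(x,(400,300),interpolation=cv2.INTER_CUBIC) for x in o]; o.append(o[0]*0); save("m6",np.vstack([np.hstack(o[:2]),np.hstack(o[2:])]))
E
```

```text
wrist6.npz ring n 828 z 0.15192890895187375 local centre(x fwd,y left) (array([ 0.028 , -0.0019,  0.0415]), 0.0011) (array([-0.0002, -0.0018]), 0.0015)
   stub top n 2631 z 0.15974413001534843 bbox mid [-0.014 -0.001] [0.0126 0.0286] mean [-0.0121 -0.0012]
top6.npz ring n 104 z 0.15032914563477495 local centre(x fwd,y left) (array([-0.001 , -0.0007,  0.0202]), 0.0013) (array([-0.0011, -0.0007]), 0.0013)
   stub top n 155 z 0.15924921101217593 bbox mid [-0.0026 -0.0003] [0.0325 0.0281] mean [-0.0009 -0.0002]
scene6.npz ring n 42 z 0.15079743056087508 local centre(x fwd,y left) (array([0.0012, 0.0001, 0.02  ]), 0.0016) (array([0.0008, 0.    ]), 0.0016)
   stub top n 63 z 0.15851192828677607 bbox mid [-0.0023  0.0004] [0.0352 0.0294] mean [-0.0004  0.0012]
```

View pics/m6.png

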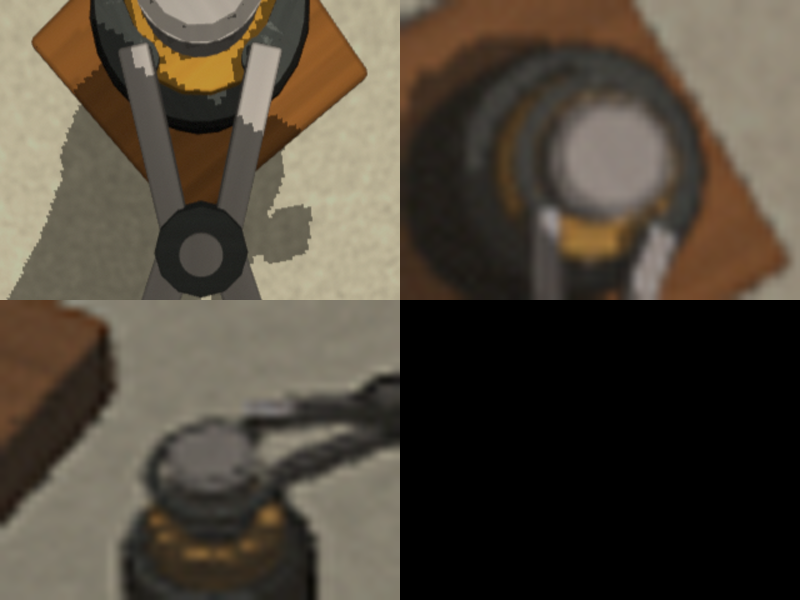

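The ring now encircles the stub: stub between the tips at (200,10) in the wrist panel, and inside the ring at (610,155) in the top panel. The remaining offset is about 0.5 mm, so I'll trim and descend to the groove.

Emit:
{"method": "arm_command", "body": {
  "linear": [
    [0.002, -0.0025, 0.005],
    [0.002, -0.0025, 0.02],
    [0.002, -0.0025, 0.04],
    [0.002, -0.0025, 0.06],
    [0.002, -0.0025, 0.075],
    [0.002, -0.0025, 0.085],
    [0.002, -0.0025, 0.0915],
    [0.002, -0.0025, 0.0915]
  ],
  "turn": [
    [0, 0, 0],
    [0, 0, 0],
    [0, 0, 0],
    [0, 0, 0],
    [0, 0, 0],
    [0, 0, 0],
    [0, 0, 0],
    [0, 0, 0]
  ]
}}

```text
time: 12.12
position: [0.4772, -0.1898, 0.1312]
tool_rot: [0.996, -0.092, -0.0, -0.0]
ft_force: [-0.4, 0.4, -1.2]
grip_width: 0.482
grip_force: 31.0
```

Emit:
{"method": "arm_command", "body": {
  "linear": [
    [0, 0, 0],
    [0, 0, 0],
    [0, 0, 0],
    [0, 0, 0]
  ],
  "turn": [
    [0, 0, 0],
    [0, 0, 0],
    [0, 0, 0],
    [0, 0, 0]
  ]
}}

```text
time: 12.62
position: [0.4772, -0.1897, 0.1312]
tool_rot: [0.996, -0.092, 0.0, -0.0]
ft_force: [0.3, -0.1, -1.8]
grip_width: 0.483
grip_force: 31.0
```

```bash
python3 - <<'E'
from h import *
np.set_printoptions(precision=4,suppress=True)
s=arm.sense(); print(s["position"],s["ft_force"],s["moment"],s["grip_width"],s["grip_force"])
for n in ("wrist","top","scene"):
    im,d,K,T,i=cam(n); np.savez(n+"7.npz",im=im,d=d,K=K,T=T); stubring(n+"7.npz",s["position"][2]+.0025)
    if n=="wrist":
        P=cloud(d,K,T); A=R.from_quat(s["tool_rot"])
        for a,u,v in [("armL",290,130),("armR",352,130),("tipL",272,60),("tipR",369,60),("hL",273,300),("hR",370,300),("hL2",277,420),("hR2",369,420),("collar",321,55)]: print(a,np.median(P[v-2:v+3,u-2:u+3].reshape(-1,3),0))
print(arm.sense()["position"])
E
```

```text
[ 0.4772 -0.1897  0.1312] [ 0.3353 -0.0799 -1.7721] [-0.0315  0.1025 -0.0014] 0.48315651645813346 30.989847779273987
wrist7.npz ring n 1223 z 0.1334441461743561 local centre(x fwd,y left) (array([ 0.0264, -0.0011,  0.0396]), 0.0013) (array([ 0.0015, -0.0009]), 0.0016)
   stub top n 1528 z 0.15882726419920884 bbox mid [-0.014  -0.0019] [0.0053 0.0216] mean [-0.0137 -0.0018]
armL [ 0.5499 -0.1951  0.143 ]
armR [ 0.5467 -0.2127  0.1431]
tipL [ 0.569  -0.1941  0.1434]
tipR [ 0.5642 -0.2203  0.1431]
hL [ 0.5008 -0.1798  0.1484]
hR [ 0.4952 -0.2096  0.1486]
hL2 [ 0.4563 -0.1712  0.1486]
hR2 [ 0.4502 -0.2025  0.1483]
collar [ 0.5693 -0.2078  0.1305]
top7.npz ring n 96 z 0.13249666292150852 local centre(x fwd,y left) (array([ 0.    , -0.0007,  0.0204]), 0.0013) (array([ 0.0001, -0.0006]), 0.0013)
   stub top n 151 z 0.15942747784449351 bbox mid [-0.0004 -0.0004] [0.0289 0.0296] mean [-0.0006  0.0003]
scene7.npz ring n 46 z 0.1315725604483669 local centre(x fwd,y left) (array([0.0014, 0.0015, 0.0198]), 0.0019) (array([0.0009, 0.0012]), 0.0019)
   stub top n 56 z 0.15822534422877021 bbox mid [0.0016 0.0023] [0.0275 0.0286] mean [0.0017 0.0016]
[ 0.4772 -0.1898  0.1312]
```

No contact force, pliers level and squeezed, centred within about 0.6 mm. One last 0.5 mm trim up and left, then hand in.

Emit:
{"method": "arm_command", "body": {
  "linear": [
    [0, -0.002, -0.0025],
    [0, -0.002, -0.0025],
    [0, -0.002, -0.0025],
    [0, -0.002, -0.0025],
    [0, -0.002, -0.0025],
    [0, -0.002, -0.0025],
    [0, -0.002, -0.0025],
    [0, -0.002, -0.0025]
  ],
  "turn": [
    [0, 0, 0],
    [0, 0, 0],
    [0, 0, 0],
    [0, 0, 0],
    [0, 0, 0],
    [0, 0, 0],
    [0, 0, 0],
    [0, 0, 0]
  ]
}}

```text
time: 13.78
position: [0.4773, -0.1894, 0.1317]
tool_rot: [0.996, -0.092, -0.0, -0.0]
ft_force: [-0.1, 0.4, -1.1]
grip_width: 0.485
grip_force: 31.0
```

```bash
python3 - <<'E'
from h import *
s=arm.sense(); print(s["position"],s["ft_force"],s["grip_width"],s["grip_force"])
print(arm.job_done())
E
```

```text
[ 0.47727329 -0.1893995   0.1316802 ] [-0.09589359  0.4381671  -1.0741797 ] 0.4852068239769657 30.989896059036255
the job is handed in; nothing more can be done
None
```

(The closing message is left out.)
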